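# Mix a jar of glass enamel on the touch mixer

## Robot

A 6-joint arm with a two-finger parallel gripper is mounted at the origin on the work surface. World frame = base frame: x ahead of the robot, y to its left, z up, the work surface at z = 0. Lengths are in m, angles in degrees, forces in N, time in s.
With the tool pointing down it reaches from about 0.35 to 0.875 m from the base axis. Payload 4.2 kg.
Tool frame: the origin (TCP) lies midway between the tips of the shut fingers; the grasp point (between the pads) lies 19 mm behind it; z points along the fingers, y is the direction in which the jaws open and shut (so a half turn about z gives the same grasp; the last joint's range is limited). The gripper opens to 87 mm and grips with 3 to 60 N. Pads are 19 mm wide; open, the fingers measure 117 mm over their backs; the gripper's body (75 mm by 190 mm) begins 51 mm behind the grasp point.
Start: joints at [82.483, 22.042, 0.453, 0, -68.411, -14.817], TCP at [0.237, 0.578, 0.223] pointing down, gripper open.
Joint ranges: [-179.83, 179.83], [-69.29, 118.12], [-61.27, 80.66], [-181.25, 117.63], [-171.15, -9.14], [-177.46, 177.46]. Speed limits (degrees/s): [159.86, 159.86, 180, 180, 180, 180].

## Interface

Orientations are given as a 3x3 rotation matrix whose columns are the frame's x, y, z axes.
In Python, from station import r gives the robot as it stands.
- The arm moves only by the tool carry_out, never from a script. Its argument "steps" is a list of rows, each a list of 2 entries, a list of its own where there are three numbers: the shift along the tool's x, y, z in cm, then the turn about the tool's z in degrees. In form: [[[x, y, z], twist], ...]. A call has 1 to 20 rows; each row is the pose to reach, as a shift and turn from the pose measured when the call began, along the tool's axes at that moment; what a row does not reach only later rows make up. A row lasts 1/10 s, in which the tool goes at most 50 mm and 8.59 degrees, less where a joint would pass 70% of its speed; a pose out of reach is approached as far as the arm can. A call with a gripper value outside its range is refused whole. "gripper" is the gripper's target within -1 to 1 (fully open at 1, half-way at 0, shut at -1), set as the call begins (left out, the last holds). The fingers move at their own pace and stop on an object; the grip force is fixed at half the most. Time passes only in rows, so rows that repeat a pose let the fingers close. It gives the time, the measured TCP pose, the force and the opening at its end, in the units of the state.
- r.sense(): the state, without advancing time (a new reading comes with each control period).
- r.capture(name): name is "scene" or "top"; returns the picture (384x512x3 uint8, red, green, blue); there is no depth.
- r.calibration(name): a dict with "camera_matrix" (3x3 intrinsics, pixels), "D" ([k1, k2, p1, p2, k3] as OpenCV has them; the pictures are not rectified), "world_from_camera" (4x4, takes a point from camera to world coordinates). Camera axes: x right, y up, looking along -z (the intrinsics and any distortion apply to the point x, -y, -z); pixel columns grow to the right and rows downward; lengths in m; the calibration is good to about 2 mm. A picture is of the moment at which its call begins. calibration takes no time and is no camera call.
- r.finish_job(): hands the job in, once; it reports no verdict.
Trained networks look in the newest picture that a camera, given by its name, has taken for a name from the list of things; names that differ only in an ending like _2 or _b are one class to them, and where a whole thing is asked for, a point or a joint stands for the part that bears it (a point fixed in the world has none). Each returns a list of dicts, best first, with "confidence" (0 to 1); they miss things now and then, are a little off and sometimes report something else, mostly with a low value. They report only what shows in the picture. A call takes as long as a camera call. They do not tell look-alikes from the thing itself.
- r.cut_out(camera, target): "pixels" (384x512 bool, what is visible of it).
- r.place_of(camera, target): "centre" ([x, y, z] in m, in world coordinates, good to about 4 mm: a listed point, or the origin of a listed thing).
The state is a dict: "time_s": time; "joints": joint angles; "joint_velocities": joint speeds; "effort": joint torques, N m; "tcp_pos": TCP position; "ee_rot": TCP orientation; "wrist_force": force on the tool from outside, world axes, zero at the start; "moment": the same for the moment, N m; "gripper_width": opening from 0.0 (shut) to 1.0 (fully open).
Only numpy, scipy, OpenCV 4.12 (cv2) and the standard library are available. Lean on these libraries where they do the work, as an engineer would, in place of code of your own. Each camera call takes 0.05 s, during which the arm holds its last target. There are 200 camera calls.

## Task

Pick up the tall round enamel jar and press its base flat and centred onto the sprung pad of the tilted touch mixer until the pad is fully down; hold it fully down for two seconds, without ramming it and without swinging the mixer head out of its set angle. Then stand the jar upright, wholly on the round cork coaster, without dropping it. Leave the other jars and tools where they are.

Things in the scene. Friction and masses are not known exactly. Their poses are not given: they have to be found in the camera images.
- jar: the tall enamel jar (to be mixed): white plastic cylinder 56 mm in diameter, 96 mm high, plus a grey lid 52 mm across: 120 mm high in all, 0.2 to 0.42 kg, standing upright near two lower jars of the same plastic. Origin: centre of its flat underside; z up its axis. Slick sides (friction can be 0.45): grip firmly, 40 N or more, round the upper part.
- squat_jar: bystander: squat round jar, 72 mm in diameter, 68 mm high, grey lid; origin at the centre of its underside
- square_jar: bystander: square jar, 58 mm wide, 92 mm high with its round lid; origin at the centre of its underside
- coaster: round cork coaster lying fixed on the table, 140 mm in diameter, 10 mm thick; origin at the centre of its underside, so the jar stands at 10 mm above it
- mixer: touch mixer, fixed: grey base 56 mm high, spanning -80 to +110 mm in x and 150 mm in y; two side plates up to 125 mm high (pivot caps out to y = +-79 mm) carry a tilting round head. Origin: on the table under the base; x points to the mixer's back, away from the side to which the head tilts.
- head_top (a point): centre of the top face of the mixer's round head (100 mm in diameter, pivot 35 mm below this point along its axis). z: the common axis of head and pad, pointing out of the pad's face, tilted 0.3 to 0.6 rad from vertical towards the mixer's -x side (roughly towards the robot); y: the pivot line. Friction holds the head's angle. The sprung pad sits above on this axis.
- pad (a joint): push-in of the sprung pad along the head's axis, m: 0 at rest, 0.014 fully down (hard stop). Pad: black rubber disc 92 mm across, rim 5 mm high, 82 mm across inside. Its face at rest is 29 to 45 mm out from point head_top along z, set anew each time and not measured: find it by touch. It resists with 4.5 to 11.5 N; 15 to 20 N holds it down. Keep under 40 N: near the stop creep, under 10 mm/s.
- dish: bystander: small white ceramic dish, 80 mm across, 30 mm high; origin at the centre of its underside
- brush: bystander: wooden brush lying on the table
- spatula: bystander: spatula lying on the table
There are look-alikes about, which are no part of the job. What is shaped like the jar but purple or yellow is not meant.

How it is judged (in metres and radians):
On the way:
1. the jar's base pressed flat and centred on the pad, the pad fully down, for 1.5 s without a break (value of joint pad above 0.0128 m and contact force between jar and mixer above 5 N and angle between the z axis of jar and the z axis of head_top, either way round below 0.1 rad and x of jar in the frame of head_top between -0.015 and 0.015 m and y of jar in the frame of head_top between -0.015 and 0.015 m), for 1.5 s.
At the end, for the whole second after the job is handed in: The tall jar, once mixed, stands released and at rest, upright within 0.06 rad, on the coaster with its whole base on it (centre within 42 mm of the coaster's centre); the mixer's pad is back up (horizontal distance between jar and coaster below 0.042 m and height (world z) of jar between 0.007 and 0.014 m and angle between jar's own z axis and vertical below 0.06 rad and linear speed of jar below 0.02 m/s and value of joint pad below 0.002 m and contact force between jar and the fingers below 0.1 N); the robot touches nothing.
It fails at once if the jar rammed against the mixer (more than 40 N) (contact force between jar and mixer above 40 N).
It fails at once if the mixer head swung out of its set angle (its top moved more than 4 mm) (distance of head_top from where it was at the start of the episode above 0.004 m).
It fails at once if the jar tipped over (beyond 1 rad) (angle between jar's own z axis and vertical above 1 rad).
It fails at once if the jar dropped (moving faster than 0.4 m/s while not held) (contact force between jar and the fingers below 0.1 N and linear speed of jar above 0.4 m/s).
It fails at once if another jar, dish or tool moved more than 25 mm (distance of any of squat_jar, square_jar, dish, brush, spatula from where it was at the start of the episode above 0.025 m).
It also fails if it takes over 62 s, if anything falls off the work surface, if the arm or the gripper's body presses on something with over 40 N, if the wrist force passes 120 N, or if a joint passes its speed limit or range.

## Working session

There is one attempt and no reset: what is moved stays moved. The work goes in short steps, Python scripts to look and compute and a tool call to move; the robot and the scene stay as the last step left them, time stands still between calls to the robot, and variables do not carry over. Pictures are saved under pics/ and viewed, about 8 in all and at most 12, crops included, and the job is handed in when it is done.

Besides the shell and the picture viewer there is one more tool, called after "Request:" as name([rows], argument=value, ...), one row to a line, values as JSON. carry_out: Moves the arm, as the interface text tells. Its arguments: {"type":"object","properties":{"steps":{"type":"array","items":{"type":"array"}},"gripper":{"type":"number"}},"required":["steps"]}

```bash
mkdir -p pics; ls; python3 - <<'E'
from station import r
import cv2, numpy as np
a=r.capture("scene"); b=r.capture("top")
cv2.imwrite("pics/s1.png",a[:,:,::-1]); cv2.imwrite("pics/t1.png",b[:,:,::-1])
for c in("scene","top"):
    k=r.calibration(c); print(c,np.round(k["camera_matrix"],1).tolist(),np.round(k["D"],3),np.round(k["world_from_camera"],3).tolist())
    for t in("jar","squat_jar","square_jar","coaster","mixer","head_top","dish","brush","spatula"):
        print(t,[(np.round(d["centre"],3).tolist(),round(d["confidence"],2)) for d in r.place_of(c,t)][:4])
s=r.sense(); print({k:np.round(v,3).tolist() for k,v in s.items()})
E
```

```text
pics
scene [[440.1, 0.0, 259.4], [0.0, 440.1, 192.2], [0.0, 0.0, 1.0]] [-0.059  0.     0.     0.     0.   ] [[0.562, -0.57, 0.599, 1.339], [0.827, 0.37, -0.424, -0.683], [0.021, 0.734, 0.679, 1.029], [0.0, 0.0, 0.0, 1.0]]
jar [([0.617, -0.215, -0.002], 0.8), ([0.375, -0.102, 0.002], 0.75), ([0.379, -0.354, -0.004], 0.73)]
squat_jar [([0.454, -0.228, -0.002], 0.87)]
square_jar [([0.536, -0.368, -0.0], 0.66)]
coaster [([0.556, -0.05, 0.003], 0.64)]
mixer [([0.604, 0.256, -0.0], 0.8)]
head_top [([0.606, 0.247, 0.141], 0.85)]
dish [([0.391, 0.083, -0.0], 0.56)]
brush [([0.713, -0.11, -0.001], 0.71)]
spatula [([0.446, -0.509, -0.002], 0.78)]
top [[366.1, 0.0, 255.9], [0.0, 366.1, 191.5], [0.0, 0.0, 1.0]] [-0.097  0.     0.     0.     0.   ] [[-0.007, 0.984, -0.178, 0.403], [-1.0, -0.007, 0.002, -0.13], [0.0, 0.178, 0.984, 1.039], [0.0, 0.0, 0.0, 1.0]]
jar [([0.383, -0.357, -0.001], 0.97), ([0.375, -0.104, 0.001], 0.79), ([0.618, -0.213, 0.0], 0.66), ([0.713, -0.27, 0.002], 0.6)]
squat_jar [([0.458, -0.228, -0.001], 0.81)]
square_jar [([0.538, -0.367, 0.0], 0.92)]
coaster [([0.56, -0.051, 0.002], 0.73), ([0.717, -0.109, -0.002], 0.58)]
mixer [([0.604, 0.254, -0.002], 0.86)]
head_top [([0.609, 0.251, 0.138], 0.93)]
dish [([0.604, 0.253, -0.001], 0.72), ([0.398, 0.079, 0.001], 0.63)]
brush [([0.718, -0.11, -0.0], 0.83), ([0.441, -0.506, 0.001], 0.46)]
spatula [([0.442, -0.504, 0.002], 0.81)]
{'time_s': 1.0, 'joints': [82.484, 22.043, 0.451, 0.0, -68.412, -14.818], 'joint_velocities': [-0.025, -0.057, 0.043, -0.059, 0.085, 0.029], 'effort': [0.0, -39.047, 18.763, 4.224, 0.016, -0.0], 'tcp_pos': [0.237, 0.578, 0.223], 'ee_rot': [[0.925, -0.38, -0.0], [-0.38, -0.925, -0.0], [0.0, 0.0, -1.0]], 'wrist_force': [0.851, -0.919, 0.083], 'moment': [-0.028, -0.019, 0.094], 'gripper_width': 1.002}
```

View pics/s1.png

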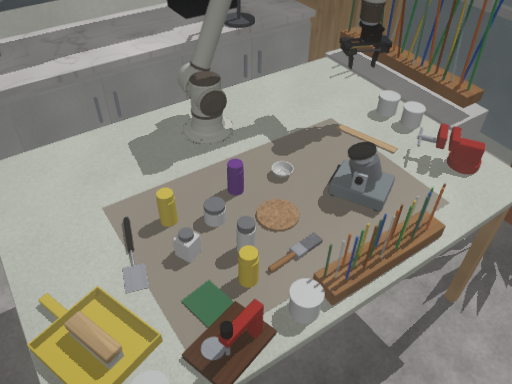

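View pics/t1.png

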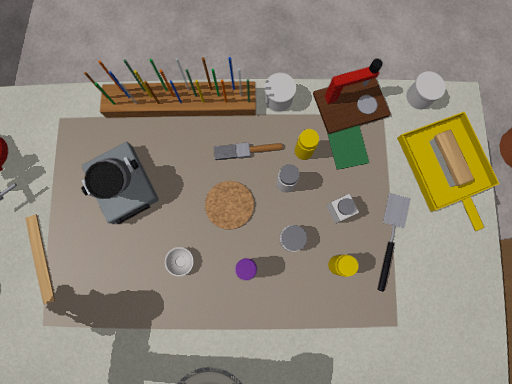

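The scene picture shows these candidates: purple (235,177), yellow (167,207), yellow (248,267) and the white one with a grey lid (246,235), next to the squat jar (214,211) and the square jar (187,245). I choose the white tall one at about (0.617, -0.214). Next I'll take close crops of it and of the mixer.

```bash
python3 - <<'E'
import cv2, numpy as np
s=cv2.imread("pics/s1.png"); t=cv2.imread("pics/t1.png")
z=lambda i,x,y,w,h,f: cv2.resize(i[y:y+h,x:x+w],(w*f,h*f),interpolation=cv2.INTER_CUBIC)
A=z(s,322,132,80,75,5); B=z(t,75,138,80,75,5); C=z(s,165,200,133,75,3)
out=np.zeros((600,800,3),np.uint8); out[:375,:400]=A; out[:375,400:800]=B; out[375:600,:399]=C
out[375:600,400:799]=z(t,270,140,133,75,3)
cv2.imwrite("pics/c1.png",out)
E
```

```text
(no output)
```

View pics/c1.png

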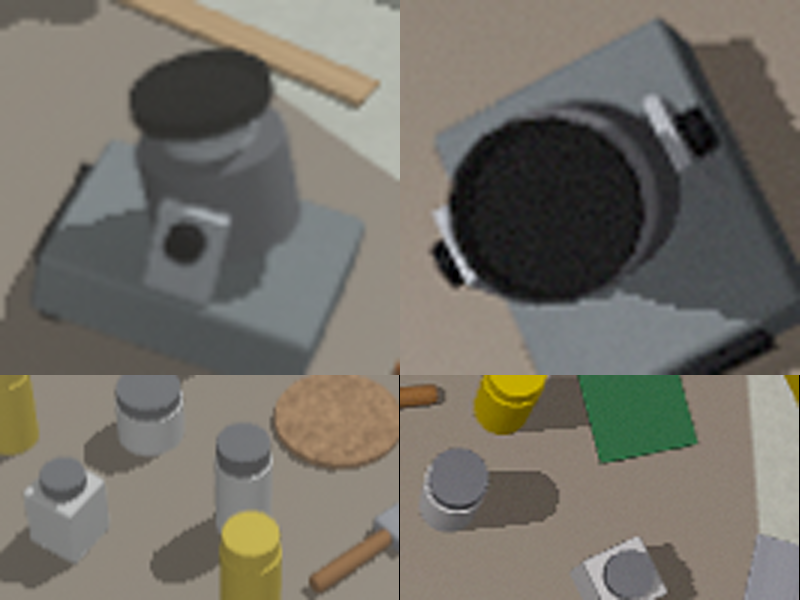

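The crop confirms the choice: white body with a grey lid, scene crop (243,480), standing free. The pad and the pivot caps are visible in both views. Next I'll fit the pad disc and the pivot line.

```bash
cat > h.py <<'E'
import cv2, numpy as np
from scipy.optimize import least_squares
from station import r
def proj(c,P):
    k=r.calibration(c); W=np.linalg.inv(np.array(k["world_from_camera"])); F=np.diag([1.,-1,-1])
    R=F@W[:3,:3]; t=F@W[:3,3]
    return cv2.projectPoints(np.asarray(P,float).reshape(-1,1,3),cv2.Rodrigues(R)[0],t,np.array(k["camera_matrix"]),np.array(k["D"],float))[0][:,0]
def unproj(c,uv,z):
    k=r.calibration(c); W=np.array(k["world_from_camera"])
    p=cv2.undistortPoints(np.array(uv,float).reshape(-1,1,2),np.array(k["camera_matrix"]),np.array(k["D"],float))[0,0]
    d=W[:3,:3]@np.array([p[0],-p[1],-1]); o=W[:3,3]; return o+d*(z-o[2])/d[2]
E
cat > fit.py <<'E'
from h import *
def contour(c,seed):
    im=cv2.imread("pics/%s1.png"%c[0]); x,y=seed
    g=cv2.resize(im[y-40:y+40,x-40:x+40],None,fx=8,fy=8,interpolation=cv2.INTER_CUBIC).max(2)
    g=cv2.GaussianBlur(g,(0,0),4)
    m=(g<58).astype(np.uint8); n,l=cv2.connectedComponents(m)
    m=(l==l[320,320]).astype(np.uint8)
    m=cv2.morphologyEx(m,cv2.MORPH_OPEN,np.ones((45,45)))
    C=max(cv2.findContours(m,0,1)[0],key=len)[:,0]
    print(c,"area px",m.sum()/64)
    return (C[::6]+.5)/8-.5+[x-40,y-40]
cs={"scene":contour("scene",(362,151)),"top":contour("top",(104,180))}
a=np.linspace(0,2*np.pi,90,endpoint=False)
def axes(n):
    u=np.cross(n,[0,1,0]);u/=np.linalg.norm(u);return u,np.cross(n,u)
def res(p):
    n=np.array([p[3],p[4],1]);n/=np.linalg.norm(n);u,v=axes(n)
    ring=np.array(p[:3])+.046*(np.cos(a)[:,None]*u+np.sin(a)[:,None]*v)
    o=[]
    for c,q in cs.items():
        P=proj(c,np.r_[ring,ring-p[5]*n]).astype(np.float32)
        H=cv2.convexHull(P)
        o+=[cv2.pointPolygonTest(H,(float(b[0]),float(b[1])),True) for b in q]
    return np.r_[o,(p[5]-.012)/.004*3]
best=min((least_squares(res,[.6,.25,.18,sx,sy,.012],x_scale=[.01,.01,.01,.1,.1,.003],diff_step=1e-3,loss="soft_l1",f_scale=.5) for sx in(-.5,-.2) for sy in(-.3,0,.3)),key=lambda s:s.cost)
p=best.x;n=np.array([p[3],p[4],1]);n/=np.linalg.norm(n)
print("rim",p[:3].round(4),"n",n.round(3),"tilt",np.arccos(n[2]).round(3),"az",np.degrees(np.arctan2(n[1],n[0])).round(1),"h",p[5],"cost",best.cost,len(best.fun))
ht=np.array([.6075,.249,.1395]); d=p[:3]-ht; print("along",d@n,"off",(d-(d@n)*n).round(4))
A=unproj("top",(86.6,190.4),.105);B=unproj("top",(134.4,164.4),.105);print("caps",A.round(4),B.round(4),np.linalg.norm(A-B),"mid",(A+B)/2,"yaw of -x az",np.degrees(np.arctan2(*(A-B)[[1,0]])))
E
python3 fit.py
```

```text
scene area px 345.28125
top area px 1128.734375
rim [0.592  0.2441 0.1688] n [-0.343 -0.176  0.923] tilt 0.396 az -152.8 h 0.007045328162894069 cost 16.32941685874791 235
along 0.03319187028771551 off [-0.0042  0.001  -0.0014]
caps [0.5777 0.3171 0.105 ] [0.647  0.1908 0.105 ] 0.14408860479028981 mid [0.61232636 0.25395067 0.105     ] yaw of -x az 118.76895812337152
```

Measured: the pad normal is about (-0.343, -0.176, 0.923), so the tilt is 0.396 rad at azimuth -152.8°. The cap line gives -151.2°, which agrees. Moves allow only shifts and twist about the tool axis, so I first test whether the arm tilts the tool when stretched past its reach. I'll do that high up at azimuth 27°.

Request:
carry_out([
  [[48.5,5.3,-17.7],-49],
  [[48.5,5.3,-17.7],-49],
  [[48.5,5.3,-17.7],-49],
  [[48.5,5.3,-17.7],-49],
  [[48.5,5.3,-17.7],-49],
  [[48.5,5.3,-17.7],-49],
  [[48.5,5.3,-17.7],-49],
  [[48.5,5.3,-17.7],-49],
  [[48.5,5.3,-17.7],-49],
  [[48.5,5.3,-17.7],-49],
  [[48.5,5.3,-17.7],-49],
  [[48.5,5.3,-17.7],-49],
  [[48.5,5.3,-17.7],-49],
], gripper=1)

```text
time_s: 2.3
tcp_pos: [0.6663, 0.3446, 0.3985]
ee_rot: [[0.894, 0.448, -0.001], [0.448, -0.894, -0.0], [-0.001, -0.0, -1.0]]
wrist_force: [-0.0, -0.4, 0.7]
gripper_width: 0.999
```

Request:
carry_out([
  [[5,0,0],0],
  [[10,0,0],0],
  [[15,0,0],0],
  [[20,0,0],0],
  [[25,0,0],0],
  [[25,0,0],0],
])

```text
time_s: 2.9
tcp_pos: [0.7793, 0.4016, 0.347]
ee_rot: [[0.893, 0.449, 0.032], [0.449, -0.893, 0.014], [0.034, 0.002, -0.999]]
wrist_force: [-0.1, 0.8, -0.5]
gripper_width: 1.0
```

```bash
python3 -c "
from station import r
s=r.sense();print(s['joints'],s['ee_rot'],s['time_s'])"
```

```text
[  37.9410268    55.99694399   80.57609774    0.53187159 -112.66816813
   78.95869928] [[ 0.89293452  0.4490795   0.03155234]
 [ 0.44887333 -0.89348979  0.01373783]
 [ 0.03436107  0.00189602 -0.99940769]] 2.9
```

Request:
carry_out([
  [[60,0,0],0],
  [[60,0,0],0],
  [[60,0,0],0],
  [[60,0,0],0],
  [[60,0,0],0],
  [[60,0,0],0],
  [[60,0,0],0],
  [[60,0,0],0],
])

```text
time_s: 3.7
tcp_pos: [0.8381, 0.4281, 0.2406]
ee_rot: [[0.891, 0.449, 0.066], [0.448, -0.894, 0.029], [0.072, 0.004, -0.997]]
wrist_force: [-0.3, -0.5, 0.1]
gripper_width: 0.997
```

```bash
python3 -c "
from station import r
s=r.sense();print(s['joints'],s['ee_rot'],s['time_s'])"
```

```text
[  37.15486484   63.06815851   80.61395294    0.99699923 -103.50379343
   79.79632423] [[ 0.89109188  0.44894464  0.06636236]
 [ 0.44801947 -0.89355134  0.02906122]
 [ 0.07234506  0.00383541 -0.99737229]] 3.7
```

Request:
carry_out([
  [[20,0,-5],0],
  [[20,0,-5],0],
])

```text
time_s: 3.9
tcp_pos: [0.8502, 0.4337, 0.2384]
ee_rot: [[0.888, 0.449, 0.102], [0.447, -0.894, 0.044], [0.111, 0.006, -0.994]]
wrist_force: [-1.5, -0.5, -0.1]
gripper_width: 1.0
```

Request:
carry_out([
  [[20,0,-5],0],
  [[20,0,-5],0],
])

```text
time_s: 4.1
tcp_pos: [0.8611, 0.4388, 0.2404]
ee_rot: [[0.883, 0.448, 0.138], [0.444, -0.894, 0.06], [0.15, 0.008, -0.989]]
wrist_force: [0.3, -0.2, 0.6]
gripper_width: 1.0
```

Request:
carry_out([
  [[20,0,-12],0],
  [[20,0,-12],0],
])

```text
time_s: 4.3
tcp_pos: [0.8618, 0.4389, 0.2689]
ee_rot: [[0.877, 0.448, 0.173], [0.442, -0.894, 0.076], [0.189, 0.01, -0.982]]
wrist_force: [-0.7, 0.4, 1.9]
gripper_width: 1.0
```

Request:
carry_out([
  [[20,0,-20],0],
  [[20,0,-20],0],
])

```text
time_s: 4.5
tcp_pos: [0.8519, 0.4341, 0.3181]
ee_rot: [[0.87, 0.447, 0.208], [0.438, -0.894, 0.09], [0.226, 0.012, -0.974]]
wrist_force: [-0.2, -0.6, 0.4]
gripper_width: 1.001
```

The trick works, giving about 0.039 rad of tilt per short over-reach call. Next I'll find out how to undo it at the inner limit, before I hold anything.

Request:
carry_out([
  [[-58,0.3,-13.5],0],
  [[-58,0.3,-13.5],0],
  [[-58,0.3,-13.5],0],
  [[-58,0.3,-13.5],0],
  [[-58,0.3,-13.5],0],
  [[-58,0.3,-13.5],0],
  [[-58,0.3,-13.5],0],
  [[-58,0.3,-13.5],0],
  [[-58,0.3,-13.5],0],
  [[-58,0.3,-13.5],0],
  [[-58,0.3,-13.5],0],
  [[-58,0.3,-13.5],0],
  [[-58,0.3,-13.5],0],
])

```text
time_s: 5.8
tcp_pos: [0.3299, 0.1688, 0.3203]
ee_rot: [[0.87, 0.446, 0.211], [0.436, -0.895, 0.094], [0.231, 0.01, -0.973]]
wrist_force: [-1.8, 0.7, 0.9]
gripper_width: 0.998
```

```bash
python3 -c "
from station import r
s=r.sense();print(s['joints'].round(1),s['time_s'])"
```

```text
[ 59.6 -16.4 -31.1   8.6 -64.6  54. ] 5.8
```

Request:
carry_out([
  [[-20,0,0],0],
  [[-20,0,0],0],
  [[-20,0,0],0],
])

```text
time_s: 6.1
tcp_pos: [0.2202, 0.117, 0.2954]
ee_rot: [[0.872, 0.445, 0.205], [0.434, -0.896, 0.097], [0.227, 0.005, -0.974]]
wrist_force: [-1.3, 0.8, 1.3]
gripper_width: 1.001
```

Request:
carry_out([
  [[-20,0,0],0],
  [[-20,0,0],0],
])

```text
time_s: 6.3
tcp_pos: [0.2092, 0.1403, 0.2744]
ee_rot: [[0.835, 0.512, 0.204], [0.487, -0.859, 0.16], [0.257, -0.034, -0.966]]
wrist_force: [-2.6, 4.4, 1.5]
gripper_width: 1.003
```

```bash
python3 -c "
from station import r
s=r.sense();print(s['joints'].round(1),s['time_s'])"
```

```text
[ 96.1 -37.8 -47.8  13.3 -72.5  21.3] 6.3
```

The inner region near the base has a sideways offset, so I'll fit a small kinematic model to find where the q3 = -61° limit (folded arm) would untilt the tool.

```bash
cat > kin.py <<'E'
import numpy as np
from scipy.optimize import least_squares
D=[(22.042,.453,0,.237,.578,.223),(55.997,80.576,.0344,.7793,.4016,.347),(63.068,80.614,.0724,.8381,.4281,.2406)]
d=.1615
def f(p,q2,q3,t):
    a,L2,L3,Lt,h,e=p; A=np.radians(q2);B=np.radians(90+q2-q3)
    # e: elbow offset perpendicular to forearm
    return a+L2*np.sin(A)+L3*np.sin(B)-e*np.cos(B)+Lt*np.sin(t), h+L2*np.cos(A)+L3*np.cos(B)+e*np.sin(B)-Lt*np.cos(t)
def res(p):
    o=[]
    for q2,q3,t,x,y,z in D:
        r,Z=f(p,q2,q3,t); o+=[(r-np.sqrt(x*x+y*y-d*d))*1e3,(Z-z)*1e3]
    return np.r_[o,(np.array(p)-[.05,.43,.42,.25,.35,.02])*20]
p=least_squares(res,[.05,.43,.42,.25,.35,.02]).x
if __name__=="__main__":
    print(p.round(3),res(p)[:6].round(1))
    for q2 in range(-40,60,10):
        for q3 in(-55,-61):
          for t in(.4,.2,0):
            r,z=f(p,q2,q3,t); print(q2,q3,t,"rho %.3f r %.3f z %.3f q5 %.0f"%(r,np.hypot(r,d),z,-(90-q2+q3-np.degrees(t))))
E
python3 kin.py | awk 'NR<2||$2==-61'
```

```text
[ 0.017  0.547  0.414  0.361  0.237 -0.008] [-0.1 -0.1  0.2 -0.6 -0.1  0.7]
-40 -61 0.4 rho 0.189 r 0.249 z 0.167 q5 -46
-40 -61 0.2 rho 0.120 r 0.201 z 0.146 q5 -58
-40 -61 0 rho 0.048 r 0.169 z 0.139 q5 -69
-30 -61 0.4 rho 0.234 r 0.285 z 0.158 q5 -36
-30 -61 0.2 rho 0.165 r 0.231 z 0.137 q5 -48
-30 -61 0 rho 0.094 r 0.187 z 0.129 q5 -59
-20 -61 0.4 rho 0.277 r 0.321 z 0.141 q5 -26
-20 -61 0.2 rho 0.208 r 0.263 z 0.119 q5 -38
-20 -61 0 rho 0.136 r 0.211 z 0.112 q5 -49
-10 -61 0.4 rho 0.316 r 0.355 z 0.116 q5 -16
-10 -61 0.2 rho 0.247 r 0.295 z 0.095 q5 -28
-10 -61 0 rho 0.176 r 0.239 z 0.088 q5 -39
0 -61 0.4 rho 0.351 r 0.386 z 0.086 q5 -6
0 -61 0.2 rho 0.282 r 0.325 z 0.064 q5 -18
0 -61 0 rho 0.210 r 0.265 z 0.057 q5 -29
10 -61 0.4 rho 0.379 r 0.412 z 0.049 q5 4
10 -61 0.2 rho 0.310 r 0.350 z 0.028 q5 -8
10 -61 0 rho 0.239 r 0.288 z 0.021 q5 -19
20 -61 0.4 rho 0.401 r 0.432 z 0.008 q5 14
20 -61 0.2 rho 0.332 r 0.369 z -0.013 q5 2
20 -61 0 rho 0.260 r 0.306 z -0.020 q5 -9
30 -61 0.4 rho 0.415 r 0.446 z -0.035 q5 24
30 -61 0.2 rho 0.347 r 0.382 z -0.057 q5 12
30 -61 0 rho 0.275 r 0.319 z -0.064 q5 1
40 -61 0.4 rho 0.422 r 0.452 z -0.081 q5 34
40 -61 0.2 rho 0.353 r 0.388 z -0.103 q5 22
40 -61 0 rho 0.281 r 0.324 z -0.110 q5 11
50 -61 0.4 rho 0.421 r 0.450 z -0.127 q5 44
50 -61 0.2 rho 0.352 r 0.387 z -0.149 q5 32
50 -61 0 rho 0.280 r 0.323 z -0.156 q5 21
```

Plan: reaching out at the opposite azimuth (behind the robot, high up) tilts the tool the other way. I'll test that untilt now with empty hands. This helper prints the tool-frame rows.

```bash
cat > wp.py <<'E'
import sys, numpy as np
from station import r
s=r.sense(); R=np.array(s["ee_rot"]); p=np.array(s["tcp_pos"])
def rows(*W):
    for w in W: print(w,(100*R.T@(np.array(w)-p)).round(1).tolist())
if __name__=="__main__":
    print("t",s["time_s"],"p",p.round(3),"z",R[:,2].round(3),"psi",np.degrees(np.arctan2(R[1,0],R[0,0])).round(1),"q",np.array(s["joints"]).round(0))
    rows(*eval(sys.argv[1]))
E
python3 wp.py "[(.35,.25,.45),(.5,.05,.55),(.42,-.3,.6),(-.06,-.5,.6),(-.4,-.31,.6)]"
```

```text
t 6.3 p [0.209 0.14  0.274] z [ 0.204  0.16  -0.966] psi 30.3 q [ 96. -38. -48.  13. -72.  21.]
(0.35, 0.25, 0.45) [21.6, -2.8, -12.3]
(0.5, 0.05, 0.55) [27.0, 21.7, -22.1]
(0.42, -0.3, 0.6) [4.5, 47.5, -34.2]
(-0.06, -0.5, 0.6) [-45.3, 40.1, -47.2]
(-0.4, -0.31, 0.6) [-64.4, 6.4, -51.1]
```

Request:
carry_out([
  [[21.6,-2.8,-12.3],40],
  [[21.6,-2.8,-12.3],40],
  [[21.6,-2.8,-12.3],40],
  [[21.6,-2.8,-12.3],40],
  [[21.6,-2.8,-12.3],40],
  [[27,21.7,-22.1],85],
  [[27,21.7,-22.1],85],
  [[27,21.7,-22.1],85],
  [[27,21.7,-22.1],85],
  [[27,21.7,-22.1],85],
  [[27,21.7,-22.1],130],
  [[27,21.7,-22.1],130],
  [[4.5,47.5,-34.2],130],
  [[4.5,47.5,-34.2],130],
  [[4.5,47.5,-34.2],130],
  [[4.5,47.5,-34.2],170],
  [[4.5,47.5,-34.2],170],
  [[4.5,47.5,-34.2],170],
  [[4.5,47.5,-34.2],170],
  [[4.5,47.5,-34.2],170],
])

```text
time_s: 8.3
tcp_pos: [0.4173, -0.3034, 0.6024]
ee_rot: [[-0.728, -0.654, 0.208], [-0.635, 0.756, 0.156], [-0.259, -0.019, -0.966]]
wrist_force: [1.9, 0.6, -1.2]
gripper_width: 0.999
```

```bash
python3 wp.py "[(.2,-.42,.6),(-.06,-.5,.6),(-.3,-.4,.6),(-.4,-.31,.6)]"
```

```text
t 8.3 p [ 0.417 -0.303  0.602] z [ 0.208  0.156 -0.966] psi -138.9 q [ -27.    9.   40.  -15. -113.  -29.]
(0.2, -0.42, 0.6) [23.3, 5.4, -6.1]
(-0.06, -0.5, 0.6) [47.3, 16.3, -12.7]
(-0.3, -0.4, 0.6) [58.4, 39.6, -16.2]
(-0.4, -0.31, 0.6) [60.0, 52.9, -16.8]
```

Request:
carry_out([
  [[23.3,5.4,-6.1],14],
  [[23.3,5.4,-6.1],14],
  [[23.3,5.4,-6.1],14],
  [[23.3,5.4,-6.1],14],
  [[23.3,5.4,-6.1],14],
  [[47.3,16.3,-12.7],14],
  [[47.3,16.3,-12.7],14],
  [[47.3,16.3,-12.7],14],
  [[47.3,16.3,-12.7],14],
  [[47.3,16.3,-12.7],14],
  [[47.3,16.3,-12.7],14],
  [[58.4,39.6,-16.2],14],
  [[58.4,39.6,-16.2],14],
  [[58.4,39.6,-16.2],14],
  [[58.4,39.6,-16.2],14],
  [[58.4,39.6,-16.2],14],
  [[60,52.9,-16.8],14],
  [[60,52.9,-16.8],14],
  [[60,52.9,-16.8],14],
])

```text
time_s: 10.2
tcp_pos: [-0.4004, -0.3073, 0.6023]
ee_rot: [[-0.865, -0.457, 0.204], [-0.434, 0.888, 0.152], [-0.251, 0.043, -0.967]]
wrist_force: [0.1, -0.2, 0.0]
gripper_width: 1.001
```

```bash
python3 wp.py "[(-.6,-.47,.6),(-.7,-.55,.8)]"
```

```text
t 10.2 p [-0.4   -0.307  0.602] z [ 0.204  0.152 -0.967] psi -153.4 q [-127.   20.   52.   -6. -136.   60.]
(-0.6, -0.47, 0.6) [24.4, -5.3, -6.3]
(-0.7, -0.55, 0.8) [31.5, -7.0, -28.9]
```

Request:
carry_out([
  [[30,-7,-15],0],
  [[30,-7,-15],0],
  [[30,-7,-15],0],
  [[30,-7,-15],0],
  [[30,-7,-15],0],
])

```text
time_s: 10.7
tcp_pos: [-0.498, -0.3922, 0.5644]
ee_rot: [[-0.87, -0.457, 0.186], [-0.437, 0.888, 0.141], [-0.229, 0.041, -0.972]]
wrist_force: [0.4, 0.8, -0.5]
gripper_width: 1.003
```

Request:
carry_out([
  [[20,-5,-10],0],
  [[20,-5,-10],0],
])

```text
time_s: 10.9
tcp_pos: [-0.5235, -0.4162, 0.5349]
ee_rot: [[-0.874, -0.457, 0.164], [-0.441, 0.889, 0.126], [-0.203, 0.038, -0.978]]
wrist_force: [0.7, -0.4, -0.1]
gripper_width: 1.001
```

Request:
carry_out([
  [[20,-5,-10],0],
  [[20,-5,-10],0],
])

```text
time_s: 11.1
tcp_pos: [-0.5468, -0.4386, 0.5067]
ee_rot: [[-0.878, -0.456, 0.142], [-0.444, 0.889, 0.111], [-0.177, 0.034, -0.984]]
wrist_force: [-0.4, 0.9, 0.4]
gripper_width: 0.997
```

Request:
carry_out([
  [[20,-5,-10],0],
  [[20,-5,-10],0],
])

```text
time_s: 11.3
tcp_pos: [-0.5673, -0.4586, 0.4816]
ee_rot: [[-0.882, -0.456, 0.119], [-0.447, 0.889, 0.095], [-0.149, 0.03, -0.988]]
wrist_force: [0.4, 0.2, 0.2]
gripper_width: 1.003
```

Request:
carry_out([
  [[20,-5,-6],0],
  [[20,-5,-6],0],
])

```text
time_s: 11.5
tcp_pos: [-0.5912, -0.4816, 0.4489]
ee_rot: [[-0.885, -0.456, 0.096], [-0.45, 0.89, 0.079], [-0.121, 0.026, -0.992]]
wrist_force: [-0.3, -0.9, -0.2]
gripper_width: 1.0
```

Request:
carry_out([
  [[20,-5,-10],0],
  [[20,-5,-10],0],
])

```text
time_s: 11.7
tcp_pos: [-0.6066, -0.4971, 0.4306]
ee_rot: [[-0.887, -0.456, 0.072], [-0.452, 0.89, 0.062], [-0.092, 0.022, -0.996]]
wrist_force: [0.5, -0.7, 0.6]
gripper_width: 1.002
```

Request:
carry_out([
  [[20,-5,-12],0],
  [[20,-5,-12],0],
])

```text
time_s: 11.9
tcp_pos: [-0.6173, -0.5085, 0.4219]
ee_rot: [[-0.889, -0.455, 0.046], [-0.454, 0.89, 0.043], [-0.06, 0.018, -0.998]]
wrist_force: [-1.0, 0.4, -0.2]
gripper_width: 1.001
```

Request:
carry_out([
  [[20,-5,-14],0],
  [[20,-5,-14],0],
])

```text
time_s: 12.1
tcp_pos: [-0.6245, -0.5168, 0.4215]
ee_rot: [[-0.89, -0.455, 0.018], [-0.454, 0.89, 0.023], [-0.026, 0.013, -1.0]]
wrist_force: [0.1, 1.1, 0.1]
gripper_width: 0.998
```

Request:
carry_out([
  [[20,-2,-14],0],
  [[20,-2,-14],0],
])

```text
time_s: 12.3
tcp_pos: [-0.6367, -0.5156, 0.425]
ee_rot: [[-0.891, -0.455, -0.012], [-0.455, 0.891, 0.002], [0.01, 0.008, -1.0]]
wrist_force: [0.3, 0.4, 0.7]
gripper_width: 0.995
```

```bash
python3 wp.py "[(-.3,-.48,.45),(.05,-.5,.45),(.4,-.4,.4),(.6175,-.214,.3)]"
```

```text
t 12.3 p [-0.637 -0.516  0.425] z [-0.012  0.002 -1.   ] psi -152.9 q [-130.   51.   81.    1. -120.   67.]
(-0.3, -0.48, 0.45) [-31.6, -12.1, -2.9]
(0.05, -0.5, 0.45) [-61.8, -29.8, -3.3]
(0.4, -0.4, 0.4) [-97.6, -36.9, 1.3]
(0.6175, -0.214, 0.3) [-125.5, -30.3, 11.1]
```

Request:
carry_out([
  [[-31.6,-12.1,-2.9],0],
  [[-31.6,-12.1,-2.9],0],
  [[-31.6,-12.1,-2.9],0],
  [[-31.6,-12.1,-2.9],0],
  [[-31.6,-12.1,-2.9],0],
  [[-31.6,-12.1,-2.9],0],
  [[-31.6,-12.1,-2.9],0],
  [[-61.8,-29.8,-3.3],0],
  [[-61.8,-29.8,-3.3],0],
  [[-61.8,-29.8,-3.3],0],
  [[-61.8,-29.8,-3.3],0],
  [[-61.8,-29.8,-3.3],0],
  [[-61.8,-29.8,-3.3],0],
  [[-61.8,-29.8,-3.3],0],
  [[-97.6,-36.9,1.3],0],
  [[-97.6,-36.9,1.3],0],
  [[-97.6,-36.9,1.3],0],
  [[-97.6,-36.9,1.3],0],
  [[-97.6,-36.9,1.3],0],
  [[-97.6,-36.9,1.3],0],
])

```text
time_s: 14.3
tcp_pos: [0.3176, -0.4217, 0.4121]
ee_rot: [[-0.891, -0.455, -0.01], [-0.455, 0.891, 0.001], [0.009, 0.005, -1.0]]
wrist_force: [0.9, -1.5, -0.3]
gripper_width: 1.002
```

```bash
python3 wp.py "[(.6175,-.214,.25),(.6175,-.214,.063)]"
```

```text
t 14.3 p [ 0.318 -0.422  0.412] z [-0.01   0.001 -1.   ] psi -153.0 q [-35.   8.   8.   0. -90. -28.]
(0.6175, -0.214, 0.25) [-36.3, 4.8, 15.9]
(0.6175, -0.214, 0.063) [-36.5, 4.7, 34.6]
```

Request:
carry_out([
  [[-36.3,4.8,15.9],0],
  [[-36.3,4.8,15.9],0],
  [[-36.3,4.8,15.9],0],
  [[-36.3,4.8,15.9],0],
  [[-36.3,4.8,15.9],0],
  [[-36.3,4.8,15.9],0],
  [[-36.3,4.8,15.9],0],
  [[-36.3,4.8,15.9],0],
  [[-36.3,4.8,15.9],0],
  [[-36.3,4.8,15.9],0],
])

```text
time_s: 15.3
tcp_pos: [0.6178, -0.2133, 0.2495]
ee_rot: [[-0.89, -0.456, -0.011], [-0.456, 0.89, 0.0], [0.01, 0.006, -1.0]]
wrist_force: [0.7, 0.1, 0.3]
gripper_width: 0.997
```

```bash
python3 - <<'E'
from wp import *
import cv2
im=r.capture("scene"); 
print([(np.round(d["centre"],3).tolist(),round(d["confidence"],2)) for d in r.place_of("scene","jar")][:4])
cv2.imwrite("pics/s2.png",cv2.resize(im[150:300,150:350,::-1],(800,600),interpolation=cv2.INTER_CUBIC))
print(p.round(4)); rows((.6175,-.214,.12),(.6175,-.214,.063))
E
```

```text
[([0.38, -0.356, -0.002], 0.82), ([0.615, -0.218, 0.0], 0.8), ([0.716, -0.269, 0.0], 0.64), ([0.374, -0.102, 0.001], 0.46)]
[ 0.6178 -0.2133  0.2495]
(0.6175, -0.214, 0.12) [-0.1, -0.1, 13.0]
(0.6175, -0.214, 0.063) [-0.1, -0.2, 18.7]
```

View pics/s2.png

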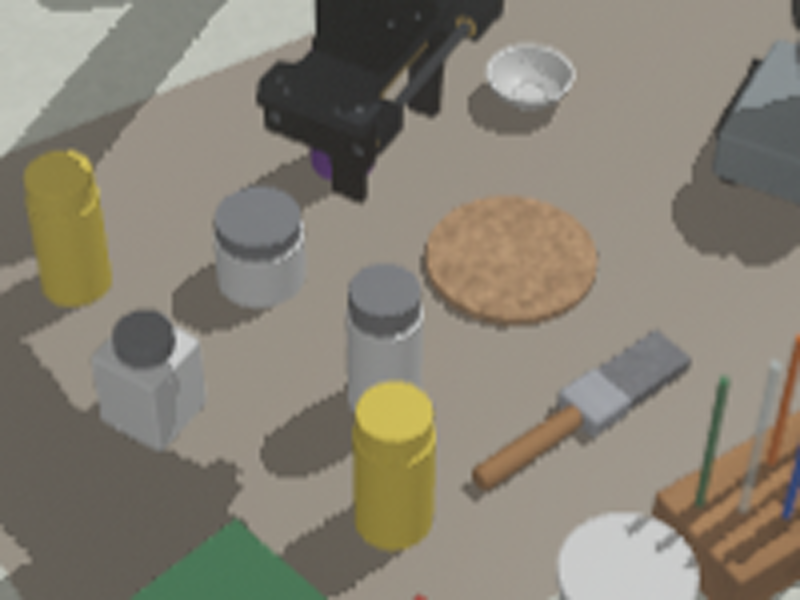

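The fingers (crop 345,185 and 430,100) straddle the jar lid (385,300) when projected down from z = 0.25, and nothing stands in the way. Descending and gripping.

Request:
carry_out([
  [[0,-0.2,5],0],
  [[0,-0.2,9],0],
  [[0,-0.2,12],0],
  [[0,-0.2,14.5],0],
  [[0,-0.2,16.5],0],
  [[0,-0.2,18],0],
  [[0,-0.2,18.7],0],
  [[0,-0.2,18.7],0],
])

```text
time_s: 16.2
tcp_pos: [0.616, -0.2173, 0.065]
ee_rot: [[-0.891, -0.453, -0.008], [-0.453, 0.892, -0.0], [0.007, 0.004, -1.0]]
wrist_force: [0.2, -0.2, -0.2]
gripper_width: 1.003
```

Request:
carry_out([
  [[0,0,0],0],
  [[0,0,0],0],
  [[0,0,0],0],
  [[0,0,0],0],
  [[0,0,0],0],
  [[0,0,0],0],
  [[0,0,0],0],
  [[0,0,0],0],
], gripper=-1)

```text
time_s: 17.0
tcp_pos: [0.6161, -0.2171, 0.0653]
ee_rot: [[-0.891, -0.453, -0.008], [-0.453, 0.891, -0.0], [0.007, 0.003, -1.0]]
wrist_force: [-0.4, 1.4, 2.8]
gripper_width: 0.634
```

Request:
carry_out([
  [[0,0,-1],0],
  [[0,0,-4],0],
  [[0,0,-8],0],
  [[0,0,-8],0],
])

```text
time_s: 17.4
tcp_pos: [0.6205, -0.2183, 0.1517]
ee_rot: [[-0.891, -0.454, 0.004], [-0.454, 0.891, -0.004], [-0.002, -0.005, -1.0]]
wrist_force: [1.8, -0.8, -2.0]
gripper_width: 0.639
```

Gripped: the opening is 55.6 mm and the base is 65 mm beyond the TCP. Now to the stretch position at azimuth 28°.

```bash
python3 wp.py "[(.62,-.2,.38),(.65,.15,.43),(.74,.4,.43)]"
```

```text
t 17.4 p [ 0.62  -0.218  0.152] z [ 0.004 -0.004 -1.   ] psi -153.0 q [ -5.  28.  -0.   0. -61. -58.]
(0.62, -0.2, 0.38) [-0.8, 1.5, -22.8]
(0.65, 0.15, 0.43) [-19.4, 31.3, -27.9]
(0.74, 0.4, 0.43) [-38.8, 49.5, -28.0]
```

Request:
carry_out([
  [[-0.8,1.5,-3],0],
  [[-0.8,1.5,-8],0],
  [[-0.8,1.5,-13],0],
  [[-0.8,1.5,-18],0],
  [[-0.8,1.5,-22.8],0],
  [[-19.4,31.3,-27.9],0],
  [[-19.4,31.3,-27.9],0],
  [[-19.4,31.3,-27.9],0],
  [[-19.4,31.3,-27.9],0],
  [[-19.4,31.3,-27.9],0],
  [[-19.4,31.3,-27.9],0],
  [[-19.4,31.3,-27.9],0],
  [[-38.8,49.5,-28],0],
  [[-38.8,49.5,-28],0],
  [[-38.8,49.5,-28],0],
  [[-38.8,49.5,-28],0],
  [[-38.8,49.5,-28],0],
  [[-38.8,49.5,-28],0],
])

```text
time_s: 19.2
tcp_pos: [0.7275, 0.3964, 0.4097]
ee_rot: [[-0.89, -0.456, 0.007], [-0.456, 0.89, -0.004], [-0.004, -0.007, -1.0]]
wrist_force: [-8.3, -1.8, 0.7]
gripper_width: 0.638
```

Request:
carry_out([
  [[-20,2,-2],0],
  [[-20,2,-2],0],
  [[-20,2,-2],0],
  [[-20,2,-2],0],
])

```text
time_s: 19.6
tcp_pos: [0.759, 0.4229, 0.3621]
ee_rot: [[-0.89, -0.455, 0.037], [-0.455, 0.89, 0.01], [-0.037, -0.008, -0.999]]
wrist_force: [0.2, -0.4, -2.9]
gripper_width: 0.635
```

Request:
carry_out([
  [[-20,2,-7],0],
  [[-20,2,-7],0],
])

```text
time_s: 19.8
tcp_pos: [0.7702, 0.4344, 0.3565]
ee_rot: [[-0.888, -0.454, 0.071], [-0.454, 0.891, 0.026], [-0.075, -0.009, -0.997]]
wrist_force: [0.3, -0.4, -3.8]
gripper_width: 0.636
```

Request:
carry_out([
  [[-20,2,-7],0],
  [[-20,2,-7],0],
])

```text
time_s: 20.0
tcp_pos: [0.7802, 0.4454, 0.3533]
ee_rot: [[-0.885, -0.454, 0.104], [-0.452, 0.891, 0.043], [-0.113, -0.009, -0.994]]
wrist_force: [0.0, -0.1, -3.4]
gripper_width: 0.638
```

Request:
carry_out([
  [[-20,2,-7],0],
  [[-20,2,-7],0],
])

```text
time_s: 20.2
tcp_pos: [0.7891, 0.4555, 0.353]
ee_rot: [[-0.881, -0.453, 0.138], [-0.449, 0.891, 0.06], [-0.15, -0.009, -0.989]]
wrist_force: [0.0, -0.9, -3.3]
gripper_width: 0.633
```

Request:
carry_out([
  [[-20,4,-8],0],
  [[-20,4,-8],0],
])

```text
time_s: 20.4
tcp_pos: [0.7913, 0.471, 0.3586]
ee_rot: [[-0.875, -0.453, 0.172], [-0.447, 0.891, 0.078], [-0.188, -0.009, -0.982]]
wrist_force: [0.1, -0.1, -3.7]
gripper_width: 0.637
```

Request:
carry_out([
  [[-20,4,-10],0],
  [[-20,4,-10],0],
])

```text
time_s: 20.6
tcp_pos: [0.7895, 0.4832, 0.3736]
ee_rot: [[-0.867, -0.454, 0.206], [-0.443, 0.891, 0.096], [-0.227, -0.008, -0.974]]
wrist_force: [0.3, 0.1, -3.8]
gripper_width: 0.639
```

Request:
carry_out([
  [[-20,4,-10],0],
  [[-20,4,-10],0],
])

```text
time_s: 20.8
tcp_pos: [0.7872, 0.4937, 0.3909]
ee_rot: [[-0.858, -0.454, 0.241], [-0.439, 0.891, 0.116], [-0.267, -0.007, -0.964]]
wrist_force: [-1.4, 0.3, -2.8]
gripper_width: 0.636
```

Request:
carry_out([
  [[-20,4,-12],0],
  [[-20,4,-12],0],
])

```text
time_s: 21.0
tcp_pos: [0.7812, 0.501, 0.4149]
ee_rot: [[-0.847, -0.455, 0.274], [-0.434, 0.891, 0.134], [-0.305, -0.005, -0.952]]
wrist_force: [-0.1, -0.4, -2.6]
gripper_width: 0.634
```

Request:
carry_out([
  [[-20,4,-12],0],
  [[-20,4,-12],0],
])

```text
time_s: 21.2
tcp_pos: [0.7741, 0.5071, 0.4406]
ee_rot: [[-0.836, -0.455, 0.308], [-0.428, 0.89, 0.154], [-0.344, -0.004, -0.939]]
wrist_force: [-0.7, -0.4, -3.5]
gripper_width: 0.635
```

Request:
carry_out([
  [[-20,4,-12],0],
  [[-20,4,-12],0],
])

```text
time_s: 21.4
tcp_pos: [0.7663, 0.5122, 0.4667]
ee_rot: [[-0.823, -0.456, 0.34], [-0.422, 0.89, 0.173], [-0.382, -0.001, -0.924]]
wrist_force: [-0.4, -0.4, -2.6]
gripper_width: 0.635
```

Tool axis (0.340, 0.173, -0.924) against the wanted (0.343, 0.176, -0.923). Next: hover 80 mm off the rim on the axis, then 30 mm.

```bash
python3 wp.py "[(.5444,.2183,.3028),(.5615,.227,.2567)]"
```

```text
t 21.4 p [0.766 0.512 0.467] z [ 0.34   0.173 -0.924] psi -152.9 q [  46.   50.   81.    7.  -99. -106.]
(0.5444, 0.2183, 0.3028) [36.9, -16.0, 2.5]
(0.5615, 0.227, 0.2567) [36.9, -16.0, 7.5]
```

Request:
carry_out([
  [[36.9,-16,2.5],0],
  [[36.9,-16,2.5],0],
  [[36.9,-16,2.5],0],
  [[36.9,-16,2.5],0],
  [[36.9,-16,2.5],0],
  [[36.9,-16,2.5],0],
  [[36.9,-16,2.5],0],
  [[36.9,-16,2.5],0],
  [[36.9,-16,2.5],0],
  [[36.9,-16,4.5],0],
  [[36.9,-16,6.5],0],
  [[36.9,-16,7.5],0],
  [[36.9,-16,7.5],0],
])

```text
time_s: 22.7
tcp_pos: [0.5612, 0.2271, 0.2562]
ee_rot: [[-0.823, -0.456, 0.339], [-0.422, 0.89, 0.172], [-0.38, -0.002, -0.925]]
wrist_force: [-0.6, 1.4, -3.5]
gripper_width: 0.638
```

```bash
python3 - <<'E'
from wp import *
from h import proj
import cv2
C=np.array([.594,.2437,.169]); n=np.array([-.343,-.176,.923]); n/=np.linalg.norm(n)
print("t",s["time_s"],p.round(4),R[:,2].round(3),"ang",np.arccos(-R[:,2]@n))
b=p+.065*R[:,2]; d=b-C; print("along",d@n,"tool xy to go(cm)",(100*R.T@(-(d-(d@n)*n))).round(2))
z=lambda i,x,y,w,h,f: cv2.resize(i[y:y+h,x:x+w],(w*f,h*f),interpolation=cv2.INTER_CUBIC)
o=[]
for c,x,y in(("scene",315,95),("top",60,135)):
    im=r.capture(c)[:,:,::-1].copy(); big=z(im,x,y,80,100,5)
    for P,col in((p+.065*R[:,2],(0,0,255)),(p-.055*R[:,2],(0,0,255)),(C,(0,255,0)),(C+.03*n,(0,255,0))):
        u=(proj(c,P)[0]-[x,y]+.5)*5; cv2.circle(big,tuple(int(v) for v in u),4,col,-1)
    o.append(big)
cv2.imwrite("pics/m3.png",np.hstack(o))
E
```

```text
t 22.7 [0.5612 0.2271 0.2562] [ 0.339  0.172 -0.925] ang 0.005827859353291687
along 0.029623420843996526 tool xy to go(cm) [-0.07 -0.01 -0.  ]
```

View pics/m3.png

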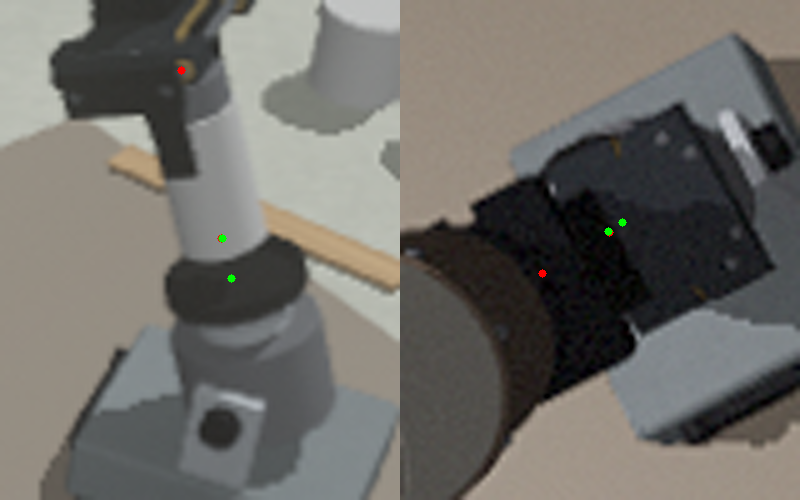

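The jar hovers centred over the pad, with its axis parallel to the head in the scene view (base crop 222,240, pad 232,278). Now feeling for the face in small calls.

Request:
carry_out([
  [[-0.1,0,0.4],0],
  [[-0.1,0,0.8],0],
  [[-0.1,0,1.2],0],
  [[-0.1,0,1.5],0],
  [[-0.1,0,1.8],0],
  [[-0.1,0,2.1],0],
  [[-0.1,0,2.3],0],
  [[-0.1,0,2.5],0],
  [[-0.1,0,2.5],0],
])

```text
time_s: 23.7
tcp_pos: [0.5713, 0.2326, 0.2349]
ee_rot: [[-0.822, -0.456, 0.341], [-0.422, 0.89, 0.173], [-0.383, -0.002, -0.924]]
wrist_force: [-0.0, -0.1, -4.1]
gripper_width: 0.638
```

Request:
carry_out([
  [[0,0,0.1],0],
  [[0,0,0.2],0],
  [[0,0,0.3],0],
])

```text
time_s: 24.0
tcp_pos: [0.5723, 0.2331, 0.2322]
ee_rot: [[-0.822, -0.456, 0.341], [-0.422, 0.89, 0.173], [-0.383, -0.002, -0.924]]
wrist_force: [0.1, -0.1, -2.3]
gripper_width: 0.635
```

Request:
carry_out([
  [[0,0,0.1],0],
  [[0,0,0.2],0],
  [[0,0,0.3],0],
])

```text
time_s: 24.3
tcp_pos: [0.5737, 0.2338, 0.2302]
ee_rot: [[-0.821, -0.456, 0.343], [-0.422, 0.89, 0.174], [-0.384, -0.002, -0.923]]
wrist_force: [-1.9, -1.1, 0.2]
gripper_width: 0.635
```

Request:
carry_out([
  [[0,0,0.1],0],
  [[0,0,0.2],0],
  [[0,0,0.3],0],
])

```text
time_s: 24.6
tcp_pos: [0.5748, 0.2344, 0.2278]
ee_rot: [[-0.821, -0.456, 0.343], [-0.422, 0.89, 0.174], [-0.385, -0.002, -0.923]]
wrist_force: [-2.4, -1.5, -0.0]
gripper_width: 0.636
```

```bash
cat > fit2.py <<'E'
exec(open("fit.py").read().split("best=min")[0])
n0=np.array([-.343,-.176,.923]); n0/=np.linalg.norm(n0); k=n0@np.array([.595,.2447,.1712])+.005
r0=res
def res2(p): return np.r_[r0(p),(p[:3]@n0-k)/.001*4]
s=least_squares(res2,[.594,.244,.172,-.37,-.19,.012],x_scale=[.01,.01,.01,.1,.1,.003],diff_step=1e-3,loss="soft_l1",f_scale=.5)
p=s.x;n=np.array([p[3],p[4],1]);n/=np.linalg.norm(n)
print("rim",p[:3].round(4),"n",n.round(3),np.arccos(n[2]),s.cost)
for c in("scene","top"):
    m=np.array([b for b in cs[c]]); print(c,"mean res", r0(p)[:len(cs["scene"])].mean() if c=="scene" else r0(p)[len(cs["scene"]):-1].mean())
from wp import R,p as t
b=t+.065*R[:,2]; print("jar base",b.round(4)); 
for C in(p[:3],np.array([.592,.2441,.1688]),np.array([.6075,.249,.1395])): d=b-C; print("offset tool axes mm",(1e3*R.T@(d-(d@n0)*n0)).round(1),"along",d@n0)
E
python3 fit2.py
```

```text
scene area px 345.28125
top area px 1128.734375
rim [0.5907 0.2436 0.172 ] n [-0.38  -0.116  0.918] 0.4083835499723514 23.63689811181208
scene mean res 0.3490512849436735
top mean res 0.10952509315225113
jar base [0.5971 0.2457 0.1678]
offset tool axes mm [-4.6 -1.  -0. ] along -0.006442777669293815
offset tool axes mm [-4.5 -0.9 -0. ] along -0.002958705921537253
offset tool axes mm [-1.   1.8 -0. ] along 0.03025489518482666
```

The face sits about 34 mm out from head_top, the contact force is 4.5 N, and the estimated centring error is 3–5 mm. Pressing on slowly.

Request:
carry_out([
  [[0,0,0.08],0],
  [[0,0,0.16],0],
  [[0,0,0.24],0],
  [[0,0,0.32],0],
  [[0,0,0.4],0],
])

```text
time_s: 25.1
tcp_pos: [0.5763, 0.2351, 0.2243]
ee_rot: [[-0.821, -0.457, 0.343], [-0.422, 0.89, 0.174], [-0.385, -0.002, -0.923]]
wrist_force: [-5.0, -1.0, 3.3]
gripper_width: 0.638
```

Request:
carry_out([
  [[0,0,0.08],0],
  [[0,0,0.16],0],
  [[0,0,0.24],0],
  [[0,0,0.3],0],
])

```text
time_s: 25.5
tcp_pos: [0.5774, 0.2357, 0.2217]
ee_rot: [[-0.821, -0.457, 0.344], [-0.422, 0.89, 0.174], [-0.385, -0.002, -0.923]]
wrist_force: [-3.3, -1.4, 4.1]
gripper_width: 0.638
```

Request:
carry_out([
  [[0,0,0.05],0],
  [[0,0,0.1],0],
])

```text
time_s: 25.7
tcp_pos: [0.5779, 0.236, 0.2211]
ee_rot: [[-0.82, -0.457, 0.344], [-0.422, 0.89, 0.175], [-0.386, -0.002, -0.923]]
wrist_force: [-4.6, -1.8, 3.2]
gripper_width: 0.636
```

Request:
carry_out([
  [[0,0,0.05],0],
  [[0,0,0.1],0],
  [[0,0,0.15],0],
  [[0,0,0.2],0],
])

```text
time_s: 26.1
tcp_pos: [0.5787, 0.2364, 0.2194]
ee_rot: [[-0.82, -0.457, 0.344], [-0.422, 0.89, 0.175], [-0.386, -0.002, -0.922]]
wrist_force: [-3.7, -1.7, 4.6]
gripper_width: 0.635
```

Request:
carry_out([
  [[0,0,0.05],0],
  [[0,0,0.1],0],
  [[0,0,0.12],0],
])

```text
time_s: 26.4
tcp_pos: [0.5792, 0.2366, 0.2184]
ee_rot: [[-0.82, -0.457, 0.345], [-0.422, 0.89, 0.175], [-0.387, -0.002, -0.922]]
wrist_force: [-5.0, -1.4, 5.2]
gripper_width: 0.635
```

Request:
carry_out([
  [[0,0,0.04],0],
  [[0,0,0.08],0],
  [[0,0,0.08],0],
])

```text
time_s: 26.7
tcp_pos: [0.5795, 0.2368, 0.2178]
ee_rot: [[-0.82, -0.457, 0.345], [-0.422, 0.89, 0.175], [-0.387, -0.002, -0.922]]
wrist_force: [-4.9, -2.0, 6.0]
gripper_width: 0.633
```

Request:
carry_out([
  [[0,0,0.04],0],
  [[0,0,0.08],0],
  [[0,0,0.08],0],
])

```text
time_s: 27.0
tcp_pos: [0.5798, 0.2369, 0.2174]
ee_rot: [[-0.82, -0.457, 0.345], [-0.422, 0.89, 0.175], [-0.387, -0.002, -0.922]]
wrist_force: [-5.5, -2.0, 6.1]
gripper_width: 0.634
```

Request:
carry_out([
  [[0,0,0.05],0],
  [[0,0,0.1],0],
  [[0,0,0.15],0],
  [[0,0,0.15],0],
])

```text
time_s: 27.4
tcp_pos: [0.5803, 0.237, 0.2174]
ee_rot: [[-0.819, -0.457, 0.346], [-0.422, 0.89, 0.176], [-0.388, -0.002, -0.922]]
wrist_force: [-8.6, -3.8, 10.5]
gripper_width: 0.634
```

Request:
carry_out([
  [[0,0,0.05],0],
  [[0,0,0.1],0],
  [[0,0,0.15],0],
  [[0,0,0.15],0],
])

```text
time_s: 27.8
tcp_pos: [0.5806, 0.2371, 0.2174]
ee_rot: [[-0.819, -0.457, 0.347], [-0.422, 0.89, 0.176], [-0.389, -0.002, -0.921]]
wrist_force: [-9.9, -3.6, 10.6]
gripper_width: 0.637
```

The hard stop is reached: z stalls at 0.2174 and the force jumps to 17 N. Holding over 2 s in one call.

Request:
carry_out([
  [[0,0,0.08],0],
  [[0,0,0.15],0],
  [[0,0,0.15],0],
  [[0,0,0.15],0],
  [[0,0,0.15],0],
  [[0,0,0.15],0],
  [[0,0,0.15],0],
  [[0,0,0.15],0],
  [[0,0,0.15],0],
  [[0,0,0.15],0],
  [[0,0,0.15],0],
  [[0,0,0.15],0],
  [[0,0,0.15],0],
  [[0,0,0.15],0],
  [[0,0,0.15],0],
  [[0,0,0.15],0],
  [[0,0,0.15],0],
  [[0,0,0.15],0],
  [[0,0,0.15],0],
  [[0,0,0.15],0],
])

```text
time_s: 29.8
tcp_pos: [0.5806, 0.2371, 0.2174]
ee_rot: [[-0.819, -0.457, 0.347], [-0.421, 0.89, 0.176], [-0.39, -0.002, -0.921]]
wrist_force: [-11.5, -3.9, 12.4]
gripper_width: 0.639
```

```bash
python3 - <<'E'
from wp import *
from h import unproj,proj
import cv2
print(s["time_s"],p.round(4),R[:,2].round(3),s["wrist_force"].round(1),s["moment"].round(2))
im=r.capture("scene"); print([(np.round(d["centre"],3).tolist(),round(d["confidence"],2)) for d in r.place_of("scene","head_top")][:2])
cv2.imwrite("pics/s4.png",cv2.resize(im[85:205,310:410,::-1],(500,600),interpolation=cv2.INTER_CUBIC))
E
```

```text
29.8 [0.5806 0.2371 0.2174] [ 0.347  0.176 -0.921] [-11.5  -3.9  12.4] [-0.38  2.74  0.38]
[([0.605, 0.251, 0.143], 0.75)]
```

View pics/s4.png

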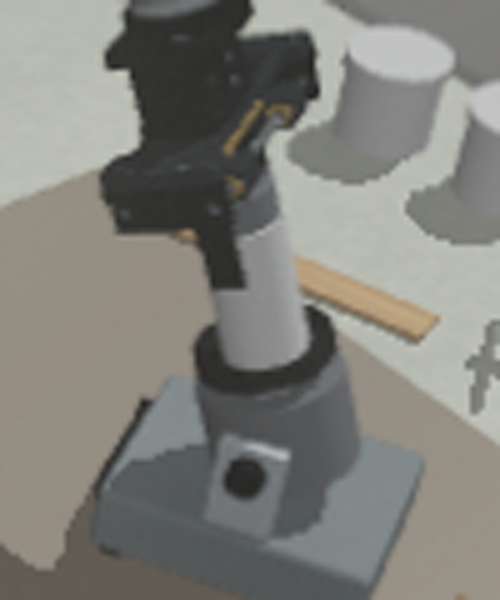

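The pad is fully down and the jar sits centred inside the rim (crop 262,355; rim 195–337). The force is 19 N and was held for over 2 s. Retreating along the axis.

Request:
carry_out([
  [[0,0,-0.1],0],
  [[0,0,-0.3],0],
  [[0,0,-0.5],0],
  [[0,0,-0.8],0],
  [[0,0,-1.1],0],
  [[0,0,-1.4],0],
  [[0,0,-1.7],0],
  [[0,0,-2],0],
  [[0,0,-3],0],
  [[0,0,-5],0],
  [[0,0,-8],0],
  [[0,0,-12],0],
  [[0,0,-12],0],
])

```text
time_s: 31.2
tcp_pos: [0.5403, 0.2167, 0.3359]
ee_rot: [[-0.814, -0.458, 0.358], [-0.42, 0.889, 0.183], [-0.402, -0.001, -0.916]]
wrist_force: [1.0, 0.8, -2.2]
gripper_width: 0.636
```

```bash
python3 - <<'E'
from wp import *
from h import unproj
print(s["time_s"],p.round(3),s["wrist_force"].round(1))
for uv in((200,5),(60,40),(150,60),(240,20)): print(uv,unproj("scene",uv,0).round(2),unproj("scene",uv,.3).round(2))
rows((.48,-.1,.5),(.36,-.36,.55),(0,-.5,.55),(-.3,-.36,.55),(-.48,-.25,.55))
E
```

```text
31.2 [0.54  0.217 0.336] [ 1.   0.8 -2.2]
(200, 5) [-1.25  0.64  0.  ] [-0.49  0.25  0.3 ]
(60, 40) [-1.2  -0.27  0.  ] [-0.46 -0.39  0.3 ]
(150, 60) [-0.69  0.05  0.  ] [-0.1  -0.16  0.3 ]
(240, 20) [-0.9   0.72  0.  ] [-0.25  0.31  0.3 ]
(0.48, -0.1, 0.5) [11.6, -25.4, -23.0]
(0.36, -0.36, 0.55) [30.3, -43.0, -36.6]
(0, -0.5, 0.55) [65.4, -39.0, -52.0]
(-0.3, -0.36, 0.55) [84.0, -12.8, -60.2]
(-0.48, -0.25, 0.55) [94.0, 5.2, -64.6]
```

Request:
carry_out([
  [[11.6,-25.4,-23],0],
  [[11.6,-25.4,-23],0],
  [[11.6,-25.4,-23],0],
  [[11.6,-25.4,-23],0],
  [[11.6,-25.4,-23],0],
  [[11.6,-25.4,-23],0],
  [[11.6,-25.4,-23],0],
  [[30.3,-43,-36.6],0],
  [[30.3,-43,-36.6],0],
  [[30.3,-43,-36.6],0],
  [[30.3,-43,-36.6],0],
  [[30.3,-43,-36.6],0],
  [[30.3,-43,-36.6],0],
  [[65.4,-39,-52],0],
  [[65.4,-39,-52],0],
  [[65.4,-39,-52],0],
  [[65.4,-39,-52],0],
  [[65.4,-39,-52],0],
  [[65.4,-39,-52],0],
  [[65.4,-39,-52],0],
])

```text
time_s: 33.2
tcp_pos: [0.0339, -0.4863, 0.5497]
ee_rot: [[-0.814, -0.457, 0.358], [-0.419, 0.89, 0.181], [-0.401, -0.003, -0.916]]
wrist_force: [0.4, -0.5, -4.2]
gripper_width: 0.631
```

```bash
python3 - <<'E'
from wp import *
print(s["time_s"],p.round(3),s["joints"].round(0))
rows((-.3,-.36,.55),(-.5,-.27,.52),(-.8,-.42,.6))
E
```

```text
33.2 [ 0.034 -0.486  0.55 ] [ -83.   12.   37.  -26. -121.    7.]
(-0.3, -0.36, 0.55) [21.9, 26.5, -9.7]
(-0.5, -0.27, 0.52) [35.6, 43.6, -12.5]
(-0.8, -0.42, 0.6) [63.1, 44.0, -33.3]
```

Request:
carry_out([
  [[21.9,26.5,-9.7],0],
  [[21.9,26.5,-9.7],0],
  [[21.9,26.5,-9.7],0],
  [[21.9,26.5,-9.7],0],
  [[21.9,26.5,-9.7],0],
  [[21.9,26.5,-9.7],0],
  [[21.9,26.5,-9.7],0],
  [[35.6,43.6,-12.5],0],
  [[35.6,43.6,-12.5],0],
  [[35.6,43.6,-12.5],0],
  [[35.6,43.6,-12.5],0],
  [[35.6,43.6,-12.5],0],
  [[63,44,-25],0],
  [[63,44,-25],0],
  [[63,44,-25],0],
])

```text
time_s: 34.7
tcp_pos: [-0.5867, -0.3119, 0.4893]
ee_rot: [[-0.819, -0.456, 0.349], [-0.419, 0.89, 0.179], [-0.392, 0.0, -0.92]]
wrist_force: [1.0, -0.6, -2.3]
gripper_width: 0.636
```

Request:
carry_out([
  [[20,0,-9],0],
  [[20,0,-9],0],
])

```text
time_s: 34.9
tcp_pos: [-0.6181, -0.3269, 0.4476]
ee_rot: [[-0.825, -0.456, 0.333], [-0.422, 0.89, 0.173], [-0.375, 0.002, -0.927]]
wrist_force: [0.2, 0.4, -3.3]
gripper_width: 0.637
```

Request:
carry_out([
  [[20,0,-9],0],
  [[20,0,-9],0],
])

```text
time_s: 35.1
tcp_pos: [-0.6452, -0.3391, 0.4113]
ee_rot: [[-0.833, -0.457, 0.313], [-0.426, 0.89, 0.165], [-0.353, 0.004, -0.936]]
wrist_force: [1.0, -0.6, -3.8]
gripper_width: 0.639
```

Request:
carry_out([
  [[20,0,-9],0],
  [[20,0,-9],0],
])

```text
time_s: 35.3
tcp_pos: [-0.6697, -0.3504, 0.3774]
ee_rot: [[-0.84, -0.458, 0.291], [-0.43, 0.889, 0.155], [-0.33, 0.006, -0.944]]
wrist_force: [0.1, -0.4, -4.2]
gripper_width: 0.64
```

Request:
carry_out([
  [[20,0,-15],0],
  [[20,0,-15],0],
])

```text
time_s: 35.5
tcp_pos: [-0.6837, -0.3563, 0.3626]
ee_rot: [[-0.848, -0.458, 0.267], [-0.434, 0.889, 0.146], [-0.304, 0.008, -0.953]]
wrist_force: [0.8, 0.4, -1.4]
gripper_width: 0.631
```

Request:
carry_out([
  [[20,0,-15],0],
  [[20,0,-15],0],
])

```text
time_s: 35.7
tcp_pos: [-0.6963, -0.3618, 0.352]
ee_rot: [[-0.856, -0.459, 0.239], [-0.439, 0.889, 0.134], [-0.274, 0.01, -0.962]]
wrist_force: [0.4, 0.4, -2.9]
gripper_width: 0.638
```

Request:
carry_out([
  [[20,0,-13],0],
  [[20,0,-13],0],
])

```text
time_s: 35.9
tcp_pos: [-0.7101, -0.3682, 0.339]
ee_rot: [[-0.863, -0.459, 0.212], [-0.443, 0.888, 0.123], [-0.245, 0.012, -0.97]]
wrist_force: [-0.8, -0.7, -2.5]
gripper_width: 0.641
```

Request:
carry_out([
  [[20,0,-13],0],
  [[20,0,-13],0],
])

```text
time_s: 36.1
tcp_pos: [-0.7225, -0.3741, 0.3288]
ee_rot: [[-0.869, -0.46, 0.184], [-0.446, 0.888, 0.111], [-0.215, 0.015, -0.977]]
wrist_force: [0.2, -0.1, -3.9]
gripper_width: 0.635
```

Request:
carry_out([
  [[20,0,-13],0],
  [[20,0,-13],0],
])

```text
time_s: 36.3
tcp_pos: [-0.7338, -0.3796, 0.3219]
ee_rot: [[-0.874, -0.46, 0.154], [-0.45, 0.888, 0.099], [-0.183, 0.017, -0.983]]
wrist_force: [0.1, -0.8, -2.6]
gripper_width: 0.637
```

Request:
carry_out([
  [[20,-4,-13],0],
  [[20,-4,-13],0],
])

```text
time_s: 36.5
tcp_pos: [-0.7371, -0.3978, 0.3181]
ee_rot: [[-0.879, -0.461, 0.124], [-0.453, 0.887, 0.085], [-0.149, 0.019, -0.989]]
wrist_force: [1.2, -0.0, -3.1]
gripper_width: 0.631
```

Request:
carry_out([
  [[20,-4,-12],0],
  [[20,-4,-12],0],
])

```text
time_s: 36.7
tcp_pos: [-0.7406, -0.4156, 0.3144]
ee_rot: [[-0.882, -0.462, 0.093], [-0.457, 0.887, 0.07], [-0.115, 0.02, -0.993]]
wrist_force: [0.2, 1.0, -3.4]
gripper_width: 0.636
```

Request:
carry_out([
  [[20,-4,-11],0],
  [[20,-4,-11],0],
])

```text
time_s: 36.9
tcp_pos: [-0.7447, -0.4324, 0.3105]
ee_rot: [[-0.884, -0.462, 0.063], [-0.459, 0.886, 0.055], [-0.081, 0.02, -0.996]]
wrist_force: [-0.2, 0.3, -3.9]
gripper_width: 0.637
```

Request:
carry_out([
  [[20,-4,-10],0],
  [[20,-4,-10],0],
])

```text
time_s: 37.1
tcp_pos: [-0.7493, -0.4487, 0.3063]
ee_rot: [[-0.886, -0.463, 0.032], [-0.462, 0.886, 0.04], [-0.047, 0.02, -0.999]]
wrist_force: [-0.4, -0.1, -2.5]
gripper_width: 0.635
```

Request:
carry_out([
  [[20,-12,-10],0],
  [[20,-12,-10],0],
])

```text
time_s: 37.3
tcp_pos: [-0.7385, -0.487, 0.304]
ee_rot: [[-0.886, -0.463, 0.003], [-0.463, 0.886, 0.023], [-0.013, 0.019, -1.0]]
wrist_force: [0.5, -0.4, -3.4]
gripper_width: 0.635
```

```bash
python3 - <<'E'
from wp import *
print(s["time_s"],p.round(3),R[:,2].round(3),s["joints"].round(0))
rows((-.35,-.48,.4),(0,-.52,.42),(.35,-.42,.42),(.557,-.05,.35))
E
```

```text
37.3 [-0.739 -0.487  0.304] [ 0.003  0.023 -1.   ] [-136.   59.   81.    1. -113.   74.]
(-0.35, -0.48, 0.4) [-34.9, -17.2, -9.5]
(0, -0.52, 0.42) [-64.1, -36.9, -11.4]
(0.35, -0.42, 0.42) [-99.7, -44.3, -11.1]
(0.557, -0.05, 0.35) [-135.1, -21.2, -3.2]
```

Request:
carry_out([
  [[-34.9,-17.2,-9.5],0],
  [[-34.9,-17.2,-9.5],0],
  [[-34.9,-17.2,-9.5],0],
  [[-34.9,-17.2,-9.5],0],
  [[-34.9,-17.2,-9.5],0],
  [[-34.9,-17.2,-9.5],0],
  [[-34.9,-17.2,-9.5],0],
  [[-34.9,-17.2,-9.5],0],
  [[-64.1,-36.9,-11.4],0],
  [[-64.1,-36.9,-11.4],0],
  [[-64.1,-36.9,-11.4],0],
  [[-64.1,-36.9,-11.4],0],
  [[-64.1,-36.9,-11.4],0],
  [[-64.1,-36.9,-11.4],0],
  [[-64.1,-36.9,-11.4],0],
  [[-99.7,-44.3,-11.1],0],
  [[-99.7,-44.3,-11.1],0],
  [[-99.7,-44.3,-11.1],0],
  [[-99.7,-44.3,-11.1],0],
  [[-99.7,-44.3,-11.1],0],
])

```text
time_s: 39.3
tcp_pos: [0.2134, -0.4536, 0.4199]
ee_rot: [[-0.886, -0.465, 0.005], [-0.464, 0.885, 0.022], [-0.014, 0.017, -1.0]]
wrist_force: [-0.3, -1.8, -4.7]
gripper_width: 0.639
```

```bash
python3 - <<'E'
from wp import *
print(s["time_s"],p.round(3),R[:,2].round(3),s["joints"].round(0))
rows((.35,-.42,.4),(.558,-.052,.3))
E
```

```text
39.3 [ 0.213 -0.454  0.42 ] [ 0.005  0.022 -1.   ] [-47.   6.   7.  -1. -92. -15.]
(0.35, -0.42, 0.4) [-13.6, -3.4, 2.1]
(0.558, -0.052, 0.3) [-49.0, 19.3, 13.0]
```

Request:
carry_out([
  [[-13.6,-3.4,2.1],0],
  [[-13.6,-3.4,2.1],0],
  [[-13.6,-3.4,2.1],0],
  [[-49,19.3,13],0],
  [[-49,19.3,13],0],
  [[-49,19.3,13],0],
  [[-49,19.3,13],0],
  [[-49,19.3,13],0],
  [[-49,19.3,13],0],
  [[-49,19.3,13],0],
  [[-49,19.3,13],0],
  [[-49,19.3,13],0],
  [[-49,19.3,13],0],
  [[-49,19.3,13],0],
  [[-49,19.3,13],0],
])

```text
time_s: 40.8
tcp_pos: [0.5579, -0.0523, 0.301]
ee_rot: [[-0.885, -0.465, 0.005], [-0.465, 0.885, 0.022], [-0.015, 0.017, -1.0]]
wrist_force: [-1.1, 0.1, -3.3]
gripper_width: 0.637
```

```bash
python3 - <<'E'
from wp import *
import cv2
print(s["time_s"],p.round(4),R[:,2].round(3))
im=r.capture("scene"); cv2.imwrite("pics/s5.png",cv2.resize(im[100:250,180:380,::-1],(800,600),interpolation=cv2.INTER_CUBIC))
print([(np.round(d["centre"],3).tolist(),round(d["confidence"],2)) for d in r.place_of("scene","coaster")][:2])
E
```

```text
40.8 [ 0.5579 -0.0523  0.301 ] [ 0.005  0.022 -1.   ]
[([0.556, -0.049, -0.0], 0.67)]
```

View pics/s5.png

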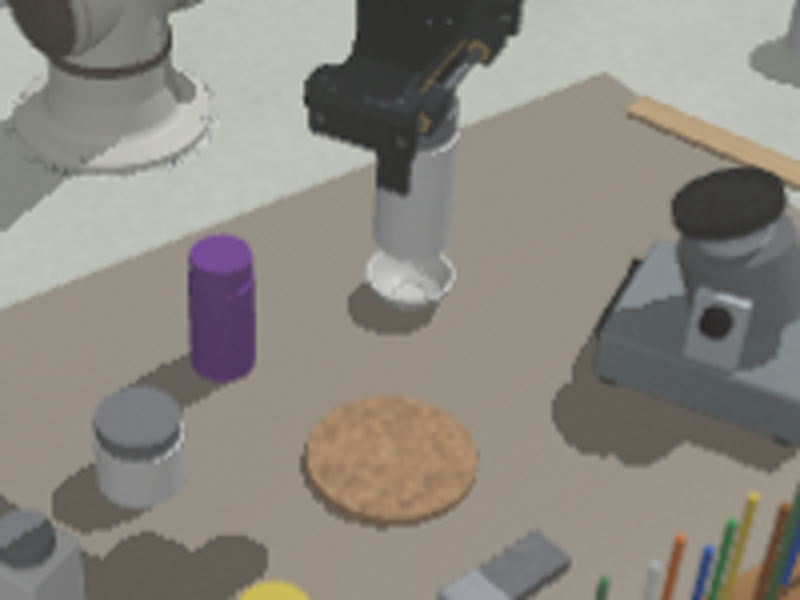

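The jar hangs upright over the coaster (crop 390,455), with the mixer unchanged and its pad up. Lowering with a slow end.

Request:
carry_out([
  [[0.2,-0.1,5],0],
  [[0.2,-0.1,10],0],
  [[0.3,-0.2,14],0],
  [[0.4,-0.3,17],0],
  [[0.4,-0.3,19],0],
  [[0.4,-0.3,20.5],0],
  [[0.4,-0.3,21.2],0],
  [[0.4,-0.3,21.2],0],
])

```text
time_s: 41.7
tcp_pos: [0.5565, -0.0535, 0.0887]
ee_rot: [[-0.887, -0.463, 0.005], [-0.462, 0.886, 0.022], [-0.014, 0.017, -1.0]]
wrist_force: [-0.7, -0.2, -3.0]
gripper_width: 0.638
```

Request:
carry_out([
  [[0,0,0.2],0],
  [[0,0,0.4],0],
  [[0,0,0.6],0],
])

```text
time_s: 42.0
tcp_pos: [0.557, -0.0534, 0.0835]
ee_rot: [[-0.887, -0.463, 0.006], [-0.462, 0.886, 0.022], [-0.016, 0.017, -1.0]]
wrist_force: [-0.3, -0.0, -3.1]
gripper_width: 0.638
```

Request:
carry_out([
  [[0,0,0.1],0],
  [[0,0,0.2],0],
  [[0,0,0.3],0],
])

```text
time_s: 42.3
tcp_pos: [0.5572, -0.0533, 0.0806]
ee_rot: [[-0.886, -0.463, 0.007], [-0.463, 0.886, 0.022], [-0.016, 0.016, -1.0]]
wrist_force: [0.6, 0.9, -3.7]
gripper_width: 0.633
```

Request:
carry_out([
  [[0,0,0.1],0],
  [[0,0,0.2],0],
  [[0,0,0.3],0],
])

```text
time_s: 42.6
tcp_pos: [0.5572, -0.0532, 0.0775]
ee_rot: [[-0.886, -0.463, 0.007], [-0.463, 0.886, 0.022], [-0.016, 0.016, -1.0]]
wrist_force: [1.1, -0.4, -2.5]
gripper_width: 0.636
```

Request:
carry_out([
  [[0,0,0.1],0],
  [[0,0,0.2],0],
  [[0,0,0.2],0],
])

```text
time_s: 42.9
tcp_pos: [0.5573, -0.0531, 0.0756]
ee_rot: [[-0.886, -0.463, 0.007], [-0.463, 0.886, 0.022], [-0.016, 0.016, -1.0]]
wrist_force: [-0.1, 0.0, -2.1]
gripper_width: 0.637
```

Request:
carry_out([
  [[0,0,0.1],0],
  [[0,0,0.2],0],
  [[0,0,0.2],0],
])

```text
time_s: 43.2
tcp_pos: [0.5576, -0.0529, 0.0755]
ee_rot: [[-0.886, -0.464, 0.008], [-0.463, 0.886, 0.022], [-0.017, 0.016, -1.0]]
wrist_force: [-4.0, 1.7, 7.4]
gripper_width: 0.637
```

The jar is seated: contact at z = 0.0755, as expected. Releasing and retreating.

Request:
carry_out([
  [[0,0,-0.05],0],
  [[0,0,-0.05],0],
  [[0,0,-0.05],0],
  [[0,0,-0.05],0],
  [[0,0,-0.05],0],
  [[0,0,-0.05],0],
  [[0,0,-0.05],0],
  [[0,0,-0.05],0],
], gripper=1)

```text
time_s: 44.0
tcp_pos: [0.5576, -0.053, 0.0759]
ee_rot: [[-0.886, -0.464, 0.008], [-0.463, 0.886, 0.022], [-0.017, 0.016, -1.0]]
wrist_force: [-0.6, -0.1, 0.7]
gripper_width: 0.998
```

Request:
carry_out([
  [[0,0,-1],0],
  [[0,0,-2.5],0],
  [[0,0,-4.5],0],
  [[0,0,-7],0],
  [[0,0,-10],0],
  [[0,0,-14],0],
  [[0,0,-18],0],
  [[0,0,-18],0],
  [[0,0,-18],0],
])

```text
time_s: 44.9
tcp_pos: [0.5564, -0.0568, 0.2577]
ee_rot: [[-0.886, -0.464, 0.011], [-0.463, 0.886, 0.023], [-0.02, 0.015, -1.0]]
wrist_force: [-0.1, -0.5, -0.1]
gripper_width: 0.997
```

```bash
python3 - <<'E'
from wp import *
import cv2
print(s["time_s"],p.round(4),s["wrist_force"].round(1),s["gripper_width"])
o=[]
for c,x,y,w,h in(("scene",160,120,250,190),("top",80,130,190,144)):
    im=r.capture(c); o.append(cv2.resize(im[y:y+h,x:x+w,::-1],(400,304),interpolation=cv2.INTER_CUBIC))
    for t in("jar","coaster","head_top","dish","squat_jar","square_jar","brush"): print(c,t,[(np.round(d["centre"],3).tolist(),round(d["confidence"],2)) for d in r.place_of(c,t)][:4])
cv2.imwrite("pics/f6.png",np.hstack(o))
E
```

```text
44.9 [ 0.5564 -0.0568  0.2577] [-0.1 -0.5 -0.1] 0.9966476566877566
scene jar [([0.377, -0.1, 0.002], 0.94), ([0.556, -0.048, 0.01], 0.93), ([0.377, -0.359, -0.002], 0.86), ([0.714, -0.272, 0.002], 0.63)]
scene coaster [([0.555, -0.05, 0.001], 0.97)]
scene head_top [([0.606, 0.253, 0.14], 0.96), ([0.393, 0.08, 0.001], 0.21)]
scene dish [([0.394, 0.08, -0.001], 0.64)]
scene squat_jar [([0.459, -0.23, -0.002], 0.66)]
scene square_jar [([0.539, -0.366, 0.003], 0.89), ([0.393, 0.082, -0.002], 0.48)]
scene brush [([0.716, -0.109, 0.001], 0.56)]
top jar [([0.714, -0.269, -0.0], 0.94), ([0.56, -0.053, 0.01], 0.9), ([0.382, -0.36, -0.001], 0.82), ([0.373, -0.105, -0.0], 0.74)]
top coaster [([0.556, -0.052, 0.005], 0.59)]
top head_top []
top dish [([0.396, 0.083, 0.001], 0.58)]
top squat_jar [([0.456, -0.23, 0.002], 0.62)]
top square_jar [([0.539, -0.367, 0.001], 0.89)]
top brush [([0.719, -0.108, -0.0], 0.49)]
```

View pics/f6.png

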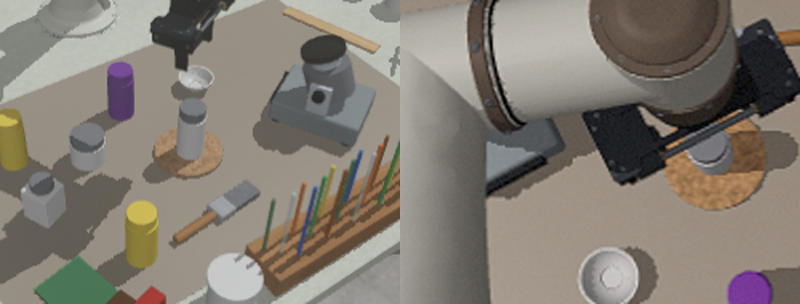

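The jar stands upright in the middle of the coaster (left crop 190,130), the gripper is clear above it, and nothing else has moved. Handing in.

```bash
python3 -c "
from station import r
print(r.finish_job())"
```

```text
the job is handed in; nothing more can be done
None
```

The job is handed in at about 46 s of the 62 s allowed. I had no verdict back, so what follows rests on my own readings.

**Tilting:** The moves offer only shifts and a twist about the tool axis. I tilted the tool to match the pad (0.40 rad) by reaching past the arm's limit towards the mixer. I untilted it the same way behind the robot.

**Pressing:**
- I gripped the white jar (opening 55.6 mm) and felt the pad face about 34 mm out from head_top.
- The pad was then pressed slowly to its stop, which showed as z stalling at 0.2174 while the force jumped from 11 to 17–19 N.
- It was held there for over 2 s. Wrist readings peaked at about 19 N along the axis.

**Last checks:**
- The networks put the jar within about 4 mm of the coaster's centre at z = 0.010 m, and the picture shows it upright.
- The gripper is open, 18 cm higher, and the wrist force is near zero.
- The pad looks back up. Head_top reads the same as before within the 4 mm network accuracy, so I could not check the 4 mm head limit more finely than that.
- The bystanders I re-measured (squat jar, square jar, dish, brush) are within a few mm of their starting places. I did not re-measure the spatula, but nothing passed near it.

**Disagreements:**
- The pad face found by touch was about 6 mm further out than the image fit said, and I used the touch value.
- The centring estimates on the pad differed, from 1 to 5 mm off, all within the 15 mm allowed.
- The top camera could not see the head at the end because the arm was in the way.
- The grip was fixed at 30 N, below the 40 N advised, but I saw no slip: the jar touched the coaster at the height expected from the grasp.

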